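# Snap the spice jar back into the clip rack

### The arm

A 6-joint arm with a two-finger parallel gripper is mounted at the origin on a cart in front of the work surface, level with it; the furniture and walls round the work are solid. World frame = base frame: x ahead of the robot, y to its left, z up, the work surface at z = 0. Lengths are in m, angles in rad, forces in N, time in s.
With the tool pointing down it reaches from about 0.275 to 0.825 m from the base axis. Payload 5.2 kg.
Tool frame: the origin (TCP) lies between the finger pads; the fingertips stand bot.tip_reach ahead of it and the grasp point (between the pads) lies 8 mm behind it (bot.tip_reach is the distance from the TCP to the fingertips, in m); z points along the fingers, y is the line along which they close (so a half turn about z gives the same grasp; the last joint's range is limited). The gripper opens to 93 mm and grips with 3 to 60 N. Pads are 15 mm wide; open, the fingers measure 128 mm over their backs; the gripper's body (75 mm by 188 mm) begins 65 mm behind the grasp point.
Start: joints at [1.049, 0.259, 1.535, -0, 1.348, -0.203], TCP at [0.172, 0.522, 0.23] pointing down, gripper open.
Joint ranges: [-3.14, 3.14], [-0.91, 2.08], [0.19, 2.58], [-1.22, 4.36], [0.22, 2.71], [-3.12, 3.12]. Speed limits (rad/s): [2.57, 2.57, 3.14, 3.14, 3.14, 3.14].

### API

Orientations are given as a 3x3 rotation matrix whose columns are the frame's x, y, z axes.
In Python, from rig import bot, camrig, readout gives the robot as it stands (bot), with the cameras (camrig) and the readings (readout).
- The arm moves only by the shell command python3 inch.py [OPENING], which reads ROWS from standard input. ROWS is a JSON object whose key "steps" holds a list of rows, 1 to 20 of them, each of 6 numbers: dx, dy, dz in shares of the most that a row can go, 1 being 50 mm, then a rotation vector rx, ry, rz in shares of 2 rad (1.0 is 2 rad); each row shifts and turns the commanded pose from where the row before left it, along the tool's axes as they then stand; what a row does not reach is not made up. A row lasts 1/10 s, in which the tool goes at most 0.05 m and 0.15 rad, less where a joint would pass 70% of its speed; a pose out of reach is approached as far as the arm can. OPENING is the finger opening in m, set as the command begins (- or left out keeps the last). The fingers move at their own pace and stop on an object; the grip force is fixed at half the most. Time passes only in rows, so rows that do not move let the fingers close. It prints the time, the measured TCP pose, the force, the opening and the grip force at its end. A shift or turn number past 1, either way, is cut back to 1. Input that does not fit is refused with a message, and nothing moves.
- readout.get_obs(): the state, without advancing time (a new reading comes with each control period).
- camrig.capture(name): name is "scene" or "top" or "wrist"; returns a dict with "color" (480x640x3 uint8, red, green, blue), "camera_matrix" (3x3 intrinsics, pixels), "R" (3x3) and "t" (3): a world point X has camera coordinates R X + t; the wrist camera has in their place "tool_from_camera" (4x4, takes a point from camera to tool coordinates, whose origin is the TCP and whose axes are the flange's). Camera axes: x right, y down, z forward; pixel columns grow to the right and rows downward; lengths in m; the calibration is good to about 2 mm. A picture is of the moment at which its call begins: read the wrist's pose just before it. There is no depth.
- bot.finish_job(): hands the job in; it is judged then, once.
The state is a dict: "clock": time; "q": joint angles; "joint_vel": joint speeds; "joint_efforts": joint torques, N m; "tcp_pos": TCP position; "eef_rot": TCP orientation; "contact_force": force on the tool from outside, world axes, zero at the start; "ft_torque": the same for the moment, N m; "width": finger opening in m; "gripper_force": force on a finger pad.
Only numpy, scipy, OpenCV 4.12 (cv2) and the standard library are available. Lean on these libraries where they do the work, as an engineer would, in place of code of your own. Each camera call takes 0.05 s, during which the arm holds its last target. There are 200 camera calls.

### The job

A spice jar has been left lying on the worktop. Put it back into the empty bay of the sloped spice rack, cap uphill, and push it squarely into its two spring clips until they snap over it and it lies fully home, then let go. It is glass, so do not ram it, and leave the other jar, the timer and the mug where they are.

Things in the scene. Friction and masses are not known exactly. Their poses are not given: they have to be found in the camera images.
- spice_jar: the glass spice jar with a red cap that lies on the worktop: 106 mm long, body 43 to 45 mm across, cap 45 mm across (its last 21 mm), 0.08 to 0.15 kg. Origin at the centre of its foot; its z axis runs along the jar from foot to cap. Lying, its axis is level about 22 mm above the worktop; grip it across the body, 25 mm above the worktop
- spice_jar_mid (a point): the point on the jar's axis 50 mm from its foot, where it is best gripped
- spice_jar_cap (a point): the centre of the top of the jar's cap, 106 mm from the foot
- rack: the spice rack: a wooden board 206 mm wide and 160 mm long, sloping up away from the robot at 28 degrees to the level, on a steel rod stand fixed to the worktop. Two bays side by side, 96 mm apart, each with two spring-steel clips and a foot ledge. Origin on the worktop under the middle of the board; x away from the robot, y to the left, z up
- rack_face: the sloping face of that board: origin in the middle of its upper surface, 62 mm above the worktop; x points straight up the slope, y along the board to its left, z square out of the face. The empty bay is centred on y = +48 mm, the occupied one on y = -48 mm. Each bay has a foot ledge, 16 mm high, its upper side at x = -57 mm, and two clips 10 mm wide with 46 mm free between them for fingers
- clip_low (a point): the empty bay's lower clip, at x = -41 mm, y = +48 mm on rack_face: the point midway between the lips of its two sprung arms, 39 mm above the face. The lips leave a gap of 35 mm; their flared tips reach 50 mm above the face and 31 mm to either side of the bay's centre line. Turned like rack_face
- clip_high (a point): the same point of the empty bay's upper clip, at x = +15 mm. A jar pushed square down meets the lips of both clips with its axis 53 mm above the face and spreads them against some 10 to 14 N in all until its axis is at 47 mm; then the push drops to 0 to 3 N but must be kept up to about 32 mm, where the arms snap it down on the cushions, axis 27 mm above the face, and hold it
- bay_seat (a point): the point in the empty bay where spice_jar_mid belongs when the jar is home: 27 mm above the face, x = -2 mm, y = +48 mm on rack_face; turned like rack_face. The jar then points cap up the slope, along +x of rack_face; it may lie 5 mm lower (on the foot ledge) or up to 10 mm higher along the slope
- racked_jar: an identical spice jar already clipped into the other bay; origin at the centre of its foot, z axis to its cap; leave it alone
- timer: round kitchen timer, 64 mm across, 55 mm high, standing on the worktop; origin under its centre; leave it alone
- mug: white speckled mug, 86 mm across, 88 mm high, standing on the worktop; origin under it; leave it alone

How it is judged:
At the end, for the whole second after the job is handed in: the jar lies in the empty bay, cap uphill, both its ends within 4 mm of the seated height over the face, its middle within 5 mm of the bay's centre line and within 12 mm of its place along the slope, at rest and released (z of spice_jar in the frame of bay_seat between -0.004 and 0.004 m and z of spice_jar_cap in the frame of bay_seat between -0.004 and 0.004 m and y of spice_jar_mid in the frame of bay_seat between -0.005 and 0.005 m and x of spice_jar_mid in the frame of bay_seat between -0.012 and 0.012 m and x of spice_jar_cap in the frame of bay_seat above 0.03 m and linear speed of spice_jar below 0.02 m/s); the robot touches nothing.
It fails at once if the jar is rammed against the rack with more than 100 N (contact force between spice_jar and rack above 100 N).
It fails at once if the jar in the other bay is moved by more than 10 mm (distance of racked_jar from where it was at the start of the episode above 0.01 m).
It fails at once if the timer is moved by more than 25 mm (distance of timer from where it was at the start of the episode above 0.025 m).
It fails at once if the mug is moved by more than 25 mm (distance of mug from where it was at the start of the episode above 0.025 m).
It also fails if it takes over 38 s, if anything falls off the work surface, if the arm or the gripper's body presses on something with over 40 N, if the wrist force passes 120 N, or if a joint passes its speed limit or range.

## Working session

There is one attempt and no reset: what is moved stays moved. The work goes in short steps, Python scripts to look and compute and a shell command to move; the robot and the scene stay as the last step left them, time stands still between calls to the robot, and variables do not carry over. Pictures are saved under pics/ and viewed, at most 12 in all, crops included, and the job is handed in when it is done.

```bash
ls; mkdir -p pics; python3 - <<'E'
from rig import bot, camrig, readout
import cv2,numpy as np
o=readout.get_obs();print(o['clock'],o['tcp_pos'],o['eef_rot'],o['width'],bot.tip_reach)
np.set_printoptions(precision=4,suppress=True)
for n in('scene','top'):
    c=camrig.capture(n);cv2.imwrite(f'pics/{n}0.png',c['color'][:,:,::-1]);np.savez(f'{n}0.npz',**c);print(n,c['camera_matrix'],c['R'],c['t'])
E
```

```text
inch.py
pics
rig.py
0.0 [0.17208771 0.52183455 0.2288325 ] [[-9.49598798e-01  3.13466536e-01 -9.24337218e-04]
 [ 3.13467640e-01  9.49597674e-01 -1.51503738e-03]
 [ 4.02834954e-04 -1.72842748e-03 -9.99998425e-01]] 0.09302514174459853 0.011
scene [[606.4604   0.     315.7118]
 [  0.     606.4604 246.0835]
 [  0.       0.       1.    ]] [[ 0.5432 -0.8395 -0.0103]
 [-0.3416 -0.2097 -0.9162]
 [ 0.767   0.5012 -0.4007]] [-0.1871  0.2803  1.0261]
top [[557.8675   0.     321.3428]
 [  0.     557.8675 236.5569]
 [  0.       0.       1.    ]] [[-0.0274 -0.9992 -0.0293]
 [-0.9862  0.0318 -0.1624]
 [ 0.1632  0.0245 -0.9863]] [0.1195 0.4684 1.0172]
```

View pics/scene0.png

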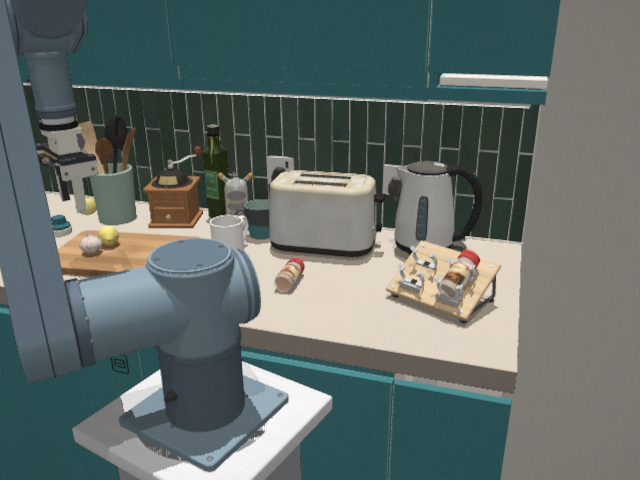

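View pics/top0.png

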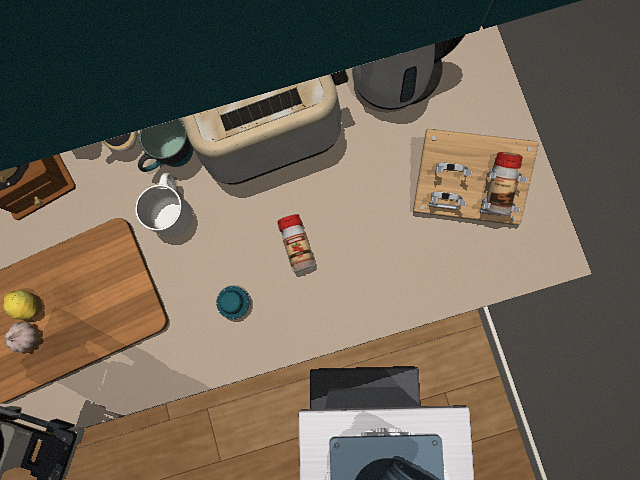

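The scene view shows the jar at about (290,274) and the rack at about (445,280). In the top view the jar runs from its cap at (289,217) to its foot at (304,271), and the rack sits around (475,177) with its left bay empty. Next I'll enlarge these areas.

```bash
python3 - <<'E'
import cv2,numpy as np
t=cv2.imread('pics/top0.png');s=cv2.imread('pics/scene0.png')
def c(i,x,y,w,h,k):
    r=cv2.resize(i[y:y+h,x:x+w],None,fx=k,fy=k,interpolation=cv2.INTER_CUBIC)
    for a in range(0,w,10):cv2.line(r,(a*k,0),(a*k,4 if (x+a)%50 else 12),(255,0,255),1)
    for b in range(0,h,10):cv2.line(r,(0,b*k),(4 if (y+b)%50 else 12,b*k),(255,0,255),1)
    return r
A=np.hstack([c(t,400,120,150,120,5)[:600,:750]]);cv2.imwrite('pics/a.png',A)
cv2.imwrite('pics/b.png',c(s,380,235,130,90,6))
C=np.hstack([c(t,270,200,60,80,6),c(s,265,250,60,80,6)]);cv2.imwrite('pics/c.png',C)
E
```

```text
(no output)
```

View pics/a.png

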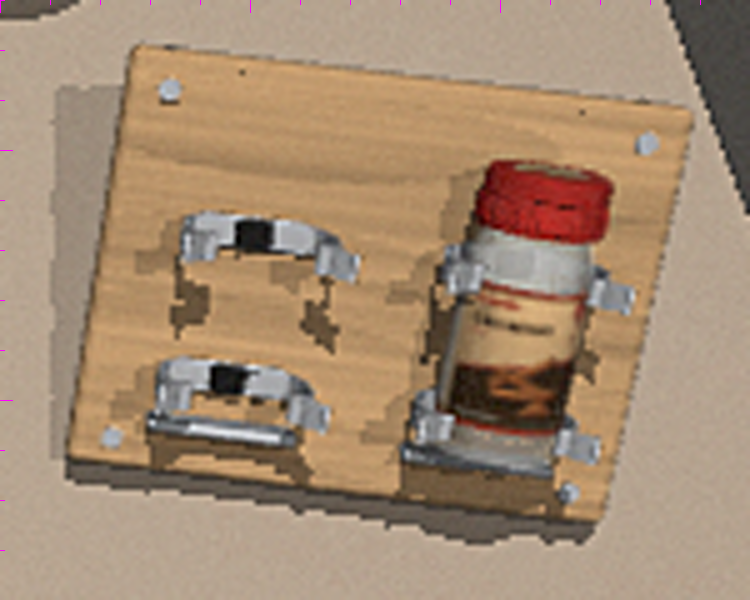

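View pics/b.png

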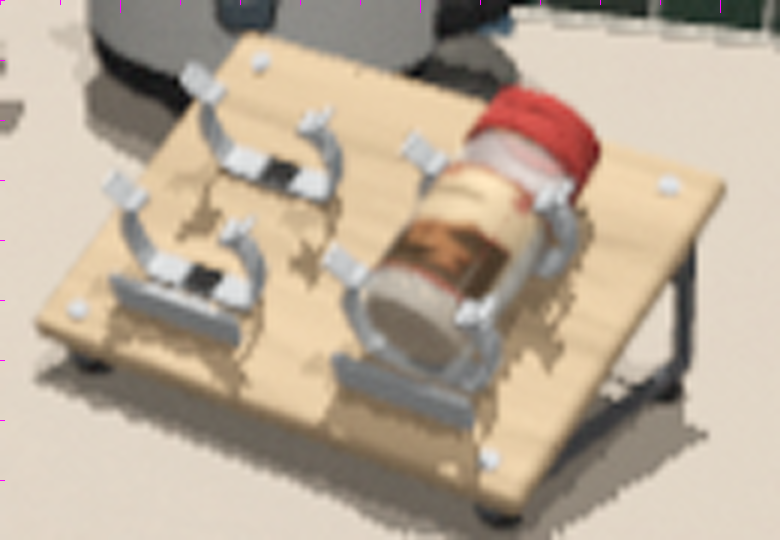

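View pics/c.png

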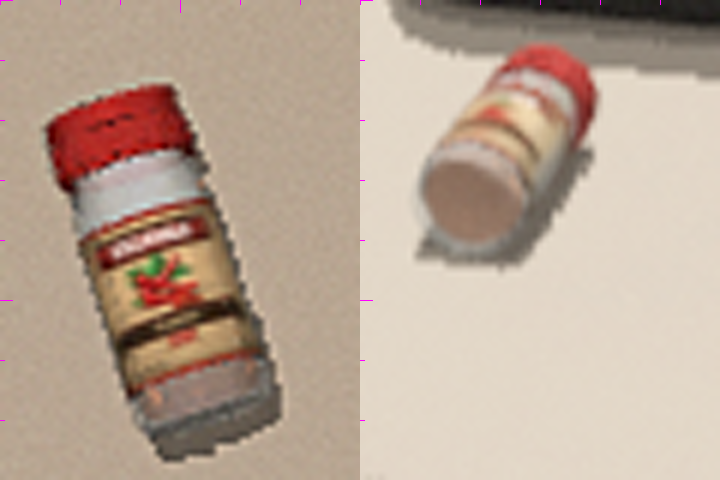

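The crops show where things are:
- **Board, top view:** upper-face corners at about (427,129), (538,142), (414,212) and (519,224).
- **Board, scene view:** corners at about (421,240), (501,265), (386,288) and (466,318).
- **Jar:** its foot disc in the scene view is centred near (284,282).

I'll fit both poses from these.

```bash
cat > h.py <<'E'
import numpy as np,cv2
from scipy.optimize import least_squares
from scipy.spatial.transform import Rotation as Ro
np.set_printoptions(precision=4,suppress=True)
T=dict(np.load('top0.npz'));S=dict(np.load('scene0.npz'))
def pr(c,X):
    p=np.atleast_2d(X)@c['R'].T+c['t'];p=p@c['camera_matrix'].T;return p[:,:2]/p[:,2:]
E
python3 - <<'E'
from h import *
ct=np.array([[134,45],[692,108],[68,458],[594,520]])/5+[400,120]
cs=np.array([[245,33],[724,183],[40,318],[517,497]])/6+[380,235]
P=np.array([[.08,.103,0],[.08,-.103,0],[-.08,.103,0],[-.08,-.103,0]])
def fr(v): return Ro.from_euler('ZY',[v[3],-v[4]]).as_matrix(),v[:3]
def w(v,p): R,t=fr(v);return p@R.T+t
f=lambda v:np.r_[(pr(T,w(v,P))-ct).ravel(),(pr(S,w(v,P))-cs).ravel()]
r=least_squares(f,[.5,-.2,.06,0,.5]);print('rack',r.x,np.rad2deg(r.x[3:]),'\n',r.fun)
g=lambda v:f(np.r_[v[:3],v[3],np.deg2rad(28)])
r2=least_squares(g,r.x[:4]);print(r2.x,np.rad2deg(r2.x[3]),r2.cost,r.cost)
v=np.r_[r2.x,np.deg2rad(28)]
tips=np.array([[x,.048+s*.031,.05] for x in(-.041,.015) for s in(1,-1)])
print('tips top crop',(pr(T,w(v,tips))-[400,120])*5,'scene crop',(pr(S,w(v,tips))-[380,235])*6)
np.save('rack.npy',v)
# jar
jt=np.array([[47,130],[60,190],[135,400],[110,98],[178,90],[235,250],[268,340]])/6+[270,200]
js=np.array([[60,190],[110,248],[70,150],[95,110],[140,65],[185,45],[230,70],[237,100],[225,140]])/6+[265,250]
a=np.linspace(0,2*np.pi,60)
def jar(v):
    R=Ro.from_euler('z',v[3]).as_matrix();c=[]
    for x,rr in((0,.022),(.085,.022),(.085,.0225),(.106,.0225)):
        c.append(np.c_[0*a+x,rr*np.cos(a),rr*np.sin(a)])
    return np.vstack(c)@R.T+v[:3]
def fj(v):
    o=[]
    for c,q in((T,jt),(S,js)):
        h=cv2.convexHull(pr(c,jar(v)).astype(np.float32)*1)
        o+=[cv2.pointPolygonTest(h,tuple(map(float,x)),True) for x in q]
    return np.array(o)
for z in (None,.022):
    if z: r=least_squares(lambda u:fj(np.r_[u[:2],z,u[2]]),[.4,.12,.2],diff_step=1e-3,loss='soft_l1');v=np.r_[r.x[:2],z,r.x[2]]
    else: r=least_squares(fj,[.4,.12,.03,.2],diff_step=1e-3,loss='soft_l1');v=r.x
    print('jar',v,np.rad2deg(v[3]),r.cost,fj(v))
R=Ro.from_euler('z',v[3]).as_matrix()
print('mid',v[:3]+R[:,0]*.05,'foot scene crop px',(pr(S,v[:3])-[265,250])*6)
np.save('jar.npy',v)
E
```

```text
rack [ 0.5727 -0.1856  0.0595 -0.1577  0.4656] [-9.0382 26.6789] 
 [-0.4128 -1.2056  0.9061 -0.9624 -0.4595 -0.3695  2.0122  0.2943 -0.2597
  0.3825  0.4193 -0.4222 -2.63    0.7484 -0.9279  1.2813]
[ 0.5726 -0.1856  0.0595 -0.158 ] -9.052044304830597 9.90816049369425 9.20101168068822
tips top crop [[156.8357 398.3138]
 [327.4768 418.8482]
 [182.6359 247.9387]
 [356.4661 268.3806]] scene crop [[101.3169 184.9982]
 [243.7398 233.4307]
 [180.2283  79.0423]
 [322.4509 123.6001]]
jar [0.4113 0.1358 0.0251 0.305 ] 17.476254507239638 4.451858520637192 [ 0.003  -1.1189 -0.7107  0.6077  0.3951  0.0272 -0.3614  1.9519  1.5492
 -0.247  -0.819   0.7694  0.4715 -0.44   -0.2527 -1.2029]
jar [0.4131 0.1369 0.022  0.3042] 17.427209651423038 5.319929425300943 [ 0.1515 -0.9909 -0.5536  1.3314  0.2083 -0.1904 -0.5938  1.5651  2.2769
 -0.834  -1.4039  0.1814 -0.2684 -0.7466 -0.143  -0.6819]
mid [0.4608 0.1519 0.022 ] foot scene crop px [[102.376  210.8112]]
```

Units first: shifts go in shares of 50 mm and turns go in shares of 2 rad. So -0.0366 m is -0.732, -0.013 m is -0.26, -0.124 rad / 2 = -0.062.

```bash
echo '{"steps": [[0,0,0,0,0,-0.062],[0,0,0,0,0,-0.062],[0,0,0,0,0,-0.062],[0,0,0,0,0,-0.062],[0,0,0,0,0,-0.062],[-0.26,-0.732,0,0,0,0],[-0.26,-0.732,0,0,0,0],[-0.26,-0.732,0,0,0,0],[-0.26,-0.732,0,0,0,0],[-0.26,-0.732,0,0,0,0],[-0.26,-0.732,0,0,0,0],[-0.26,-0.732,0,0,0,0],[-0.26,-0.732,0,0,0,0],[-0.26,-0.732,0,0,0,0],[-0.26,-0.732,0,0,0,0],[-0.26,-0.732,0,0,0,0],[-0.26,-0.732,0,0,0,0]]}' | python3 inch.py
echo '{"steps": [[0,0,0,0,0,0],[0,0,0,0,0,0]]}' | python3 inch.py
cat >> h.py <<'E'
def snap(name):
    from rig import bot, camrig, readout
    o=readout.get_obs();c=camrig.capture('wrist');cv2.imwrite(f'pics/{name}.png',c['color'][:,:,::-1])
    M=np.eye(4);M[:3,:3]=o['eef_rot'];M[:3,3]=o['tcp_pos'];W=np.linalg.inv(M@np.array(c['tool_from_camera']))
    d=dict(camera_matrix=np.array(c['camera_matrix']),R=W[:3,:3],t=W[:3,3]);np.savez(name+'.npz',**d)
    print(o['clock'],o['tcp_pos'],o['eef_rot']);print(c['tool_from_camera'],c['camera_matrix']);return d
E
python3 - <<'E'
from h import *
d=snap('w1')
v=np.load('jar.npy');R=Ro.from_euler('z',v[3]).as_matrix()
print(pr(d,v[:3]),pr(d,v[:3]+R[:,0]*.106))
r=np.load('rack.npy');print(pr(d,r[:3]))
E
```

```text
clock: 1.8
tcp_pos: [0.4521, 0.1477, 0.2294]
eef_rot: [[-0.955, -0.296, -0.001], [-0.296, 0.955, 0.0], [0.001, 0.0, -1.0]]
contact_force: [0.2, -0.1, 1.0]
width: 0.093
gripper_force: 0.0
clock: 2.0
tcp_pos: [0.4515, 0.1486, 0.2291]
eef_rot: [[-0.956, -0.294, -0.002], [-0.294, 0.956, 0.0], [0.001, 0.001, -1.0]]
contact_force: [0.1, 0.3, -0.8]
width: 0.0929
gripper_force: 0.0
2.0 [0.4515 0.1486 0.2291] [[-0.9557 -0.2944 -0.0015]
 [-0.2944  0.9557  0.0002]
 [ 0.0014  0.0007 -1.    ]]
[[ 0.0003 -0.9557 -0.2945  0.0831]
 [ 1.      0.0003  0.0003  0.0005]
 [-0.0003 -0.2945  0.9557 -0.1544]
 [ 0.      0.      0.      1.    ]] [[368.3566   0.     315.1808]
 [  0.     368.3566 242.3182]
 [  0.       0.       1.    ]]
[[314.6005 175.3125]] [[315.1519 276.5453]]
[[-71.4051 243.1981]]
```

View pics/w1.png

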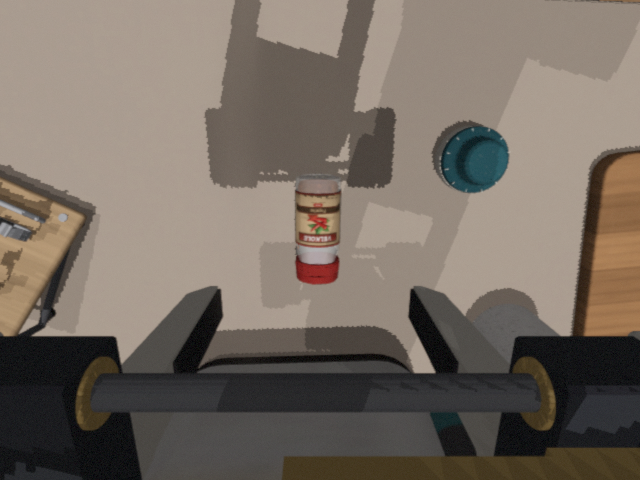

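The wrist view shows the jar centred near (317,230), with its foot edge at about y=175 and the cap end at y=283. It is lined up to within about 3 px, or 2.5 mm. Before grasping I'll take a close look at the rack.

Converted, -0.041 m is -0.82, -0.004 m is -0.08.

```bash
echo '{"steps": [[0.048,-0.82,-0.08,0,0,0],[0.048,-0.82,-0.08,0,0,0],[0.048,-0.82,-0.08,0,0,0],[0.048,-0.82,-0.08,0,0,0],[0.048,-0.82,-0.08,0,0,0],[0.048,-0.82,-0.08,0,0,0],[0.048,-0.82,-0.08,0,0,0],[0.048,-0.82,-0.08,0,0,0],[0,0,0,0,0,0],[0,0,0,0,0,0]]}' | python3 inch.py
python3 - <<'E'
from h import *
d=snap('w2')
v=np.load('rack.npy');R=Ro.from_euler('ZY',[v[3],-v[4]]).as_matrix()
P=np.array([[.08,.103,0],[.08,-.103,0],[-.08,.103,0],[-.08,-.103,0]]+[[x,.048+s*.031,.05] for x in(-.041,.015) for s in(1,-1)])
p=pr(d,P@R.T+v[:3]);print(p)
i=cv2.imread('pics/w2.png')
x0,y0=120,60
r=cv2.resize(i[y0:y0+300,x0:x0+400],None,fx=2,fy=2,interpolation=cv2.INTER_CUBIC)
for q in p: cv2.drawMarker(r,tuple(np.int32((q-[x0,y0])*2)),(255,0,255),0,8,1)
cv2.imwrite('pics/w2c.png',r)
E
```

```text
clock: 3.05
tcp_pos: [0.5305, -0.1688, 0.2612]
eef_rot: [[-0.955, -0.297, -0.001], [-0.297, 0.955, 0.001], [0.0, 0.001, -1.0]]
contact_force: [-1.2, 0.6, -0.3]
width: 0.0926
gripper_force: 0.0
3.05 [ 0.5305 -0.1688  0.2612] [[-0.955  -0.2967 -0.0009]
 [-0.2967  0.955   0.0012]
 [ 0.0005  0.0014 -1.    ]]
[[ 0.0003 -0.9557 -0.2945  0.0831]
 [ 1.      0.0003  0.0003  0.0005]
 [-0.0003 -0.2945  0.9557 -0.1544]
 [ 0.      0.      0.      1.    ]] [[368.3566   0.     315.1808]
 [  0.     368.3566 242.3182]
 [  0.       0.       1.    ]]
[[346.5585 364.8554]
 [151.4516 281.149 ]
 [400.6203 224.539 ]
 [227.2413 138.4336]
 [387.4664 240.1825]
 [328.6347 211.5013]
 [365.9448 295.3692]
 [304.3816 267.0045]]
```

View pics/w2c.png

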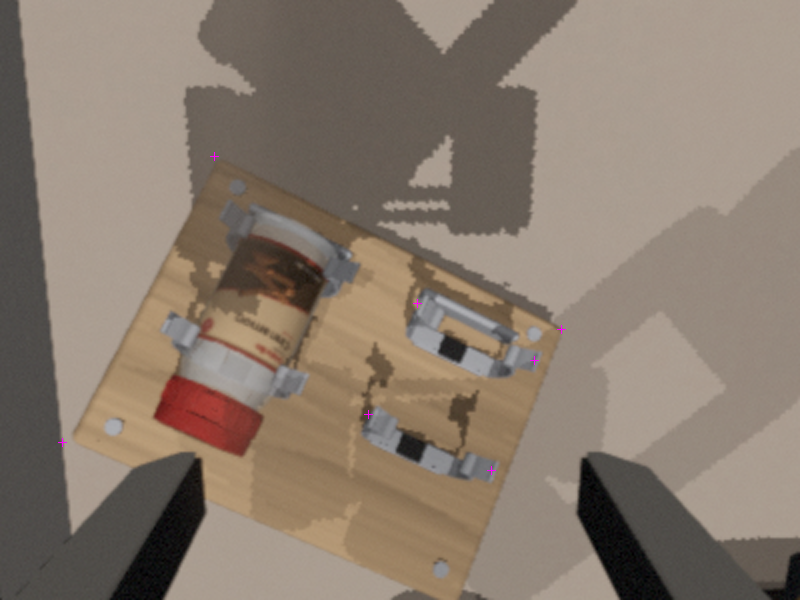

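The crop of w2 shows the board corners at about (229,141), (157.5,278.5), (400,223.5) and (350,360) in full-image pixels. The clip tips are within 1–2 px of my prediction, so I'll refit all views together.

```bash
python3 - <<'E'
from h import *
W=dict(np.load('w2.npz'));W1=dict(np.load('w1.npz'))
ct=np.array([[134,45],[692,108],[68,458],[594,520]])/5+[400,120]
cs=np.array([[245,33],[724,183],[40,318],[517,497]])/6+[380,235]
cw=np.array([[460,600],[75,437],[560,327],[218,162],[538,360],[414,302],[495,470],[368,416]])/2+[120,60]
tt=np.array([[328,410],[358,264]])/5+[400,120]
C=np.array([[.08,.103,0],[.08,-.103,0],[-.08,.103,0],[-.08,-.103,0]])
Q=np.array([[x,.048+s*.031,.05] for x in(-.041,.015) for s in(1,-1)])
def w(v,p): return p@Ro.from_euler('ZY',[v[3],-np.deg2rad(28)]).as_matrix().T+v[:3]
def f(v): return np.r_[(pr(T,w(v,C))-ct).ravel(),(pr(S,w(v,C))-cs).ravel(),(pr(W,w(v,np.vstack([C,Q])))-cw).ravel(),(pr(T,w(v,Q[1::2]))-tt).ravel()]
r=least_squares(f,np.load('rack.npy')[:4],loss='soft_l1');print('rack',r.x,np.rad2deg(r.x[3]));print(r.fun.shape,f(r.x).reshape(-1,2)[8:])
np.save('rack.npy',np.r_[r.x,np.deg2rad(28)])
jt=np.array([[47,130],[60,190],[135,400],[110,98],[178,90],[235,250],[268,340]])/6+[270,200]
js=np.array([[60,190],[110,248],[70,150],[95,110],[140,65],[185,45],[230,70],[237,100],[225,140]])/6+[265,250]
jw=np.array([[295,195],[297,270],[341,195],[339,270],[317,283],[318,175]])
a=np.linspace(0,2*np.pi,60)
def jar(v):
    R=Ro.from_euler('z',v[3]).as_matrix();c=[np.c_[0*a+x,rr*np.cos(a),rr*np.sin(a)] for x,rr in((0,.022),(.085,.022),(.085,.0225),(.106,.0225))]
    return np.vstack(c)@R.T+v[:3]
def fj(v):
    return np.array([cv2.pointPolygonTest(cv2.convexHull(pr(c,jar(v)).astype(np.float32)),tuple(map(float,x)),True) for c,q in((T,jt),(S,js),(W1,jw)) for x in q])
r=least_squares(fj,[.412,.136,.023,.305],diff_step=1e-3,loss='soft_l1');v=r.x;print('jar',v,np.rad2deg(v[3]),fj(v)[-6:])
ax=np.array([np.cos(v[3]),np.sin(v[3]),0]);g=v[:3]+.042*ax;print('grip',g)
from rig import bot, camrig, readout
o=readout.get_obs();R=np.array(o['eef_rot']);d=R.T@(np.r_[g[:2],.12]-o['tcp_pos']);print('to TCP z .12: tool d',d,'yaw err',v[3]+np.pi-np.arctan2(R[1,0],R[0,0]) )
E
```

```text
rack [ 0.5732 -0.1847  0.0573 -0.1512] -8.664065534908316
(36,) [[-2.2706  3.8105]
 [-4.0016  3.2965]
 [ 0.6455  0.4868]
 [-1.2755 -1.4217]
 [-1.44   -0.3792]
 [ 1.9021  0.5099]
 [-0.9961 -0.4225]
 [ 1.1668 -1.2185]
 [-0.6534  1.8477]
 [-1.0667  1.0029]]
jar [0.4132 0.1396 0.0214 0.2948] 16.892571379065565 [ 0.2971  1.7651 -1.5416 -0.9465  2.7182  1.4337]
grip [0.4534 0.1518 0.0214]
to TCP z .12: tool d [-0.0219  0.328   0.1418] yaw err 6.275683528456208
```

Converted, 0.041 m is 0.82, 0.03 m is 0.6.

```bash
echo '{"steps": [[-0.054,0.82,0,0,0,0],[-0.054,0.82,0,0,0,0],[-0.054,0.82,0,0,0,0],[-0.054,0.82,0,0,0,0],[-0.054,0.82,0,0,0,0],[-0.054,0.82,0,0,0,0],[-0.054,0.82,0,0,0,0],[-0.054,0.82,0,0,0,0],[0,0,0.8,0,0,0],[0,0,0.8,0,0,0],[0,0,0.8,0,0,0],[0,0,0.8,0,0,0],[0,0,0.6,0,0,0],[0,0,0,0,0,0],[0,0,0,0,0,0]]}' | python3 inch.py
```

```text
clock: 4.6
tcp_pos: [0.453, 0.151, 0.0722]
eef_rot: [[-0.954, -0.299, -0.001], [-0.299, 0.954, 0.0], [0.001, 0.0, -1.0]]
contact_force: [0.8, 0.1, 0.0]
width: 0.0926
gripper_force: 0.0
```

```bash
python3 - <<'E'
from h import *
W=dict(np.load('w2.npz'))
ct=np.array([[134,45],[692,108],[68,458],[594,520]])/5+[400,120]
cs=np.array([[245,33],[724,183],[40,318],[517,497]])/6+[380,235]
cw=np.array([[460,600],[75,437],[560,327],[218,162],[538,360],[414,302],[495,470],[368,416]])/2+[120,60]
C=np.array([[.08,.103,0],[.08,-.103,0],[-.08,.103,0],[-.08,-.103,0]])
Q=np.array([[x,.048+s*.031,.05] for x in(-.041,.015) for s in(1,-1)])
def w(v,p): return p@Ro.from_euler('ZY',[v[3],-np.deg2rad(28)]).as_matrix().T+v[:3]
for sel in ('w2','w2tips','T','S'):
  def f(u):
    v=np.r_[u[:2],.062,u[2]]
    return {'w2':lambda:pr(W,w(v,np.vstack([C,Q])))-cw,'w2tips':lambda:pr(W,w(v,Q))-cw[4:],'T':lambda:pr(T,w(v,C))-ct,'S':lambda:pr(S,w(v,C))-cs}[sel]().ravel()
  r=least_squares(f,[.573,-.185,-.15]);print(sel,r.x,r.cost)
E
```

```text
w2 [ 0.5712 -0.1846 -0.1485] 51.924127377388466
w2tips [ 0.5729 -0.1853 -0.1369] 1.7186278530104777
T [ 0.5709 -0.1839 -0.1571] 2.9727358702224076
S [ 0.5723 -0.1875 -0.1618] 4.995223360821795
```

Converted, 0.02 m is 0.4, 0.01 m is 0.2.

```bash
echo '{"steps": [[0,0,0.4,0,0,0],[0,0,0.4,0,0,0],[0,0,0.2,0,0,0],[0,0,0.1,0,0,0],[0,0,0,0,0,0]]}' | python3 inch.py && echo '{"steps": [[0,0,0,0,0,0],[0,0,0,0,0,0],[0,0,0,0,0,0],[0,0,0,0,0,0],[0,0,0,0,0,0],[0,0,0,0,0,0],[0,0,0,0,0,0],[0,0,0,0,0,0]]}' | python3 inch.py 0.03
```

```text
clock: 5.1
tcp_pos: [0.4543, 0.1501, 0.0173]
eef_rot: [[-0.955, -0.297, 0.001], [-0.297, 0.955, 0.0], [-0.001, -0.0, -1.0]]
contact_force: [0.2, 0.2, 0.5]
width: 0.093
gripper_force: 0.0
clock: 5.9
tcp_pos: [0.4538, 0.1499, 0.0166]
eef_rot: [[-0.955, -0.297, -0.0], [-0.297, 0.955, 0.0], [0.0, 0.0, -1.0]]
contact_force: [-0.1, -0.4, 1.0]
width: 0.0425
gripper_force: 30.0
```

Converted, -0.05 m is -1, -0.04 m is -0.8.

```bash
echo '{"steps": [[0,0,-0.4,0,0,0],[0,0,-0.8,0,0,0],[0,0,-1,0,0,0],[0,0,-1,0,0,0],[0,0,-0.8,0,0,0],[0,0,0,0,0,0]]}' | python3 inch.py
cat >> h.py <<'E'
def goal(h,gx=-.009,gy=.048,rk=(.5715,-.1848,.062,-.152)):
    F=Ro.from_euler('ZY',[rk[3],-np.deg2rad(28)]).as_matrix()
    p=np.array(rk[:3])+F@[gx,gy,h-.0049]
    return F@np.diag([-1,1,-1.]),p
def delta(h,**k):
    from rig import bot, camrig, readout
    o=readout.get_obs();R=np.array(o['eef_rot']);G,p=goal(h,**k)
    print('clock',o['clock'],'goal',p,'rotvec(tool)',Ro.from_matrix(R.T@G).as_rotvec(),'then d(goal tool axes)',G.T@(p-o['tcp_pos']),'d(now axes)',R.T@(p-o['tcp_pos']),'force',o['contact_force'],'tool F',R.T@o['contact_force'],'tau',R.T@o['ft_torque'],'w',o['width'],'grip',o['gripper_force'])
E
python3 - <<'E'
from h import *
snap('w3');delta(.11)
E
```

```text
clock: 6.5
tcp_pos: [0.4572, 0.1502, 0.2225]
eef_rot: [[-0.955, -0.297, 0.011], [-0.297, 0.955, 0.001], [-0.011, -0.002, -1.0]]
contact_force: [1.2, 0.5, -1.3]
width: 0.0426
gripper_force: 30.0
6.5 [0.4572 0.1502 0.2225] [[-0.9548 -0.2969  0.0114]
 [-0.2969  0.9549  0.0009]
 [-0.0111 -0.0025 -0.9999]]
[[ 0.0003 -0.9557 -0.2945  0.0831]
 [ 1.      0.0003  0.0003  0.0005]
 [-0.0003 -0.2945  0.9557 -0.1544]
 [ 0.      0.      0.      1.    ]] [[368.3566   0.     315.1808]
 [  0.     368.3566 242.3182]
 [  0.       0.       1.    ]]
clock 6.55 goal [ 0.5221 -0.1287  0.1506] rotvec(tool) [ 0.1108 -0.4739  0.444 ] then d(goal tool axes) [-0.0631 -0.2654  0.1114] d(now axes) [ 0.0196 -0.2858  0.069 ] force [ 0.2742 -0.2608 -2.4731] tool F [-0.1693 -0.327   2.4746] tau [-0.1167 -0.0022 -0.0116] w 0.042356500619588816 grip 29.97330986894667
```

View pics/w3.png

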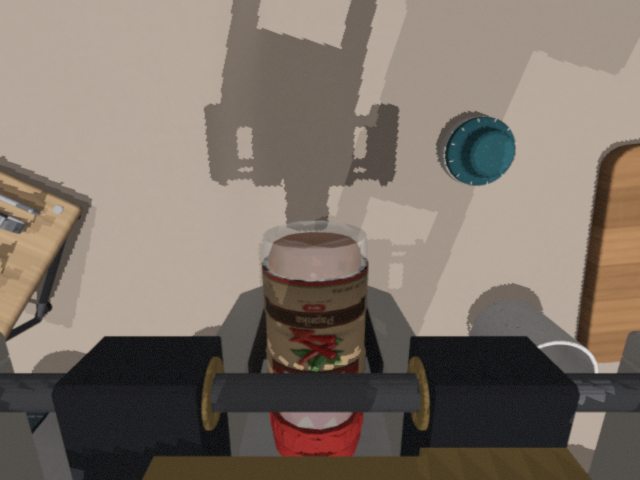

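The jar is held straight and centred. Its foot outline is at y≈222 px against 219 predicted, about 1.5 mm off. I'll turn it to the slope and carry it over the bay.

Converted, -0.038 m is -0.76, 0.03 m is 0.6, -0.079 rad / 2 = -0.0395.

```bash
echo '{"steps": [[0,0,0,0.0093,-0.0395,0.037],[0,0,0,0.0093,-0.0395,0.037],[0,0,0,0.0093,-0.0395,0.037],[0,0,0,0.0093,-0.0395,0.037],[0,0,0,0.0093,-0.0395,0.037],[0,0,0,0.0093,-0.0395,0.037],[-0.18,-0.76,0,0,0,0],[-0.18,-0.76,0,0,0,0],[-0.18,-0.76,0,0,0,0],[-0.18,-0.76,0,0,0,0],[-0.18,-0.76,0,0,0,0],[-0.18,-0.76,0,0,0,0],[-0.18,-0.76,0,0,0,0],[0,0,0.6,0,0,0],[0,0,0.6,0,0,0],[0,0,0.6,0,0,0],[0,0,0,0,0,0],[0,0,0,0,0,0]]}' | python3 inch.py
python3 - <<'E'
from h import *
delta(.085)
E
```

```text
clock: 8.35
tcp_pos: [0.5087, -0.1269, 0.1645]
eef_rot: [[-0.878, 0.151, 0.455], [0.134, 0.989, -0.069], [-0.46, 0.001, -0.888]]
contact_force: [-0.4, 0.1, -0.9]
width: 0.0421
gripper_force: 30.0
clock 8.35 goal [ 0.5337 -0.1305  0.1285] rotvec(tool) [ 0.0006 -0.0107 -0.    ] then d(goal tool axes) [-0.0055  0.0003  0.0437] d(now axes) [-0.0059  0.0003  0.0436] force [-0.3743  0.105  -0.9252] tool F [0.7682 0.0468 0.6441] tau [0.0043 0.2966 0.0073] w 0.04206042077584045 grip 29.973537158221006
```

Converted, 0.02 m is 0.4, -0.0055 m is -0.11, -0.0107 rad / 2 = -0.0054.

```bash
echo '{"steps": [[-0.11,0,0,0,-0.0054,0],[0,0,0.4,0,0,0],[0,0,0.3,0,0,0],[0,0,0.16,0,0,0],[0,0,0,0,0,0],[0,0,0,0,0,0]]}' | python3 inch.py
python3 - <<'E'
from h import *
delta(.085)
d=snap('w4')
F=Ro.from_euler('ZY',[-.152,-np.deg2rad(28)]).as_matrix();O=np.array([.5715,-.1848,.062])
P=np.array([[x,.048+s*.031,.05] for x in(-.041,.015) for s in(1,-1)]+[[-.08,.103,0],[-.08,-.103,0],[-.057,.048,.016]])
p=pr(d,P@F.T+O);print(p)
i=cv2.imread('pics/w4.png')
for q in p: cv2.drawMarker(i,tuple(np.int32(q)),(255,0,255),0,8,1)
cv2.imwrite('pics/w4m.png',i)
E
```

```text
clock: 8.95
tcp_pos: [0.5352, -0.1318, 0.1322]
eef_rot: [[-0.87, 0.151, 0.469], [0.132, 0.988, -0.074], [-0.475, -0.002, -0.88]]
contact_force: [0.8, 0.2, -1.6]
width: 0.0423
gripper_force: 30.0
clock 8.95 goal [ 0.5337 -0.1305  0.1285] rotvec(tool) [-0.0018  0.0059  0.0011] then d(goal tool axes) [0.0032 0.0011 0.0025] d(now axes) [0.0032 0.0011 0.0025] force [ 0.7682  0.204  -1.621 ] tool F [0.1278 0.3212 1.772 ] tau [-0.0315  0.2852 -0.0019] w 0.04234020983357529 grip 29.97326930053532
8.95 [ 0.5352 -0.1318  0.1322] [[-0.8702  0.1512  0.4689]
 [ 0.1321  0.9885 -0.0736]
 [-0.4746 -0.0021 -0.8802]]
[[ 0.0004 -0.9557 -0.2945  0.0835]
 [ 1.      0.0003  0.0002  0.0002]
 [-0.0001 -0.2945  0.9557 -0.1548]
 [ 0.      0.      0.      1.    ]] [[368.3566   0.     315.1808]
 [  0.     368.3566 242.3182]
 [  0.       0.       1.    ]]
[[376.2765 225.0054]
 [257.95   224.7824]
 [371.2355 320.1942]
 [262.3854 319.9559]
 [405.5249 143.8031]
 [ 74.3331 143.265 ]
 [316.9983 184.5639]]
```

View pics/w4m.png

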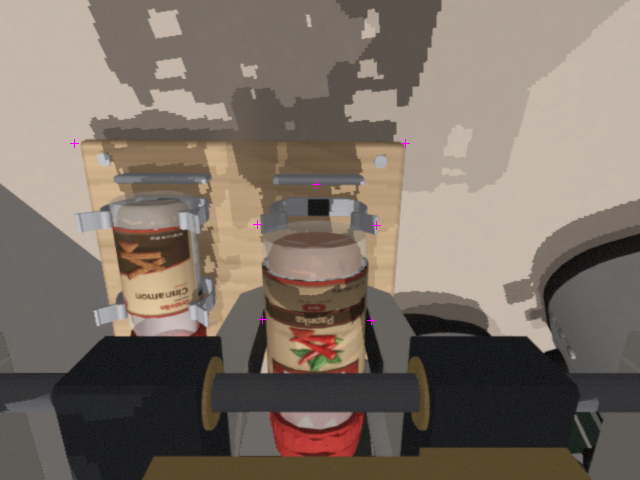

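The bay centre shows at x≈318–320 px (ledge 273–363, clip tips 261–378) against the jar at 315, so I'll shift about +2 mm in y. The ledge is level and at the predicted place along the slope.

Converted, 0.01 m is 0.2, 0.005 m is 0.1, -0.0018 rad / 2 = -0.0009.

```bash
echo '{"steps": [[0.06,0.04,0.04,-0.0009,0.003,0],[0,0,0.2,0,0,0],[0,0,0.2,0,0,0],[0,0,0.1,0,0,0],[0,0,0,0,0,0],[0,0,0,0,0,0]]}' | python3 inch.py
python3 -c "
from h import *
delta(.027,gy=.049)"
```

```text
clock: 9.6
tcp_pos: [0.5452, -0.1312, 0.1055]
eef_rot: [[-0.874, 0.151, 0.462], [0.133, 0.989, -0.07], [-0.468, 0.0, -0.884]]
contact_force: [-1.0, 0.3, -1.1]
width: 0.0427
gripper_force: 30.0
clock 9.6 goal [ 0.5608 -0.1336  0.0773] rotvec(tool) [ 0.0007 -0.0021  0.0006] then d(goal tool axes) [-0.0007  0.      0.0324] d(now axes) [-0.0008  0.      0.0324] force [-0.9689  0.2934 -1.0836] tool F [1.3924 0.1439 0.4893] tau [ 0.0034  0.3351 -0.0067] w 0.04272266581349957 grip 29.97325971722603
```

```bash
echo '{"steps": [[0,0,0.06,0,0,0],[0,0,0.06,0,0,0],[0,0,0.06,0,0,0],[0,0,0,0,0,0]]}' | python3 inch.py
python3 -c "
from h import *
delta(.027,gy=.049)"
echo '{"steps": [[0,0,0.06,0,0,0],[0,0,0.06,0,0,0],[0,0,0,0,0,0]]}' | python3 inch.py
python3 -c "
from h import *
delta(.027,gy=.049)"
```

```text
clock: 10.0
tcp_pos: [0.5497, -0.1322, 0.0982]
eef_rot: [[-0.873, 0.151, 0.463], [0.133, 0.989, -0.071], [-0.469, -0.0, -0.883]]
contact_force: [-0.8, -0.3, 1.6]
width: 0.0423
gripper_force: 30.0
clock 10.0 goal [ 0.5608 -0.1336  0.0773] rotvec(tool) [-0.     -0.0007  0.0006] then d(goal tool axes) [-0.0001  0.0003  0.0237] d(now axes) [-0.0001  0.0003  0.0237] force [-0.8307 -0.3097  1.6254] tool F [-0.0779 -0.4321 -1.7986] tau [0.0662 0.2919 0.0955] w 0.042331827369228484 grip 29.965681582689285
clock: 10.3
tcp_pos: [0.5523, -0.1325, 0.0929]
eef_rot: [[-0.873, 0.151, 0.463], [0.133, 0.989, -0.071], [-0.469, -0.0, -0.883]]
contact_force: [-1.6, 0.4, 2.7]
width: 0.0422
gripper_force: 30.0
clock 10.3 goal [ 0.5608 -0.1336  0.0773] rotvec(tool) [ 0.0002 -0.001   0.0009] then d(goal tool axes) [-0.0003  0.0002  0.0178] d(now axes) [-0.0003  0.0002  0.0178] force [-1.5996  0.4201  2.6889] tool F [ 0.1929  0.1737 -3.1461] tau [ 0.1229  0.2751 -0.0416] w 0.04215543462897502 grip 29.981525782495737
```

Converted, 0.003 m is 0.06.

```bash
echo '{"steps": [[0,0,0.06,0,0,0],[0,0,0,0,0,0]]}' | python3 inch.py; echo '{"steps": [[0,0,0.06,0,0,0],[0,0,0,0,0,0]]}' | python3 inch.py;echo '{"steps": [[0,0,0.06,0,0,0],[0,0,0,0,0,0]]}' | python3 inch.py
python3 -c "
from h import *
delta(.027,gy=.049)"
```

```text
clock: 10.5
tcp_pos: [0.5538, -0.1329, 0.0903]
eef_rot: [[-0.873, 0.151, 0.463], [0.133, 0.989, -0.071], [-0.469, -0.0, -0.883]]
contact_force: [1.3, -2.0, -1.0]
width: 0.0429
gripper_force: 30.0
clock: 10.7
tcp_pos: [0.5552, -0.1331, 0.0873]
eef_rot: [[-0.873, 0.151, 0.463], [0.133, 0.989, -0.071], [-0.469, -0.0, -0.883]]
contact_force: [2.9, -0.6, -2.9]
width: 0.0427
gripper_force: 30.0
clock: 10.9
tcp_pos: [0.5564, -0.1332, 0.0844]
eef_rot: [[-0.874, 0.151, 0.463], [0.133, 0.989, -0.071], [-0.468, -0.0, -0.884]]
contact_force: [3.2, -2.0, -4.4]
width: 0.0424
gripper_force: 30.0
clock 10.9 goal [ 0.5608 -0.1336  0.0773] rotvec(tool) [ 0.0002 -0.0016  0.0004] then d(goal tool axes) [-0.0006  0.0003  0.0083] d(now axes) [-0.0006  0.0003  0.0083] force [ 3.1592 -1.9547 -4.3982] tool F [-0.9618 -1.4553  5.4866] tau [ 0.182  -0.0141  0.0538] w 0.04235964901709028 grip 29.964259285479784
```

Converted, 0.003 m is 0.06.

```bash
echo '{"steps": [[0,0,0.06,0,0,0],[0,0,0,0,0,0]]}' | python3 inch.py; echo '{"steps": [[0,0,0.04,0,0,0],[0,0,0,0,0,0]]}' | python3 inch.py
python3 -c "
from h import *
delta(.027,gy=.049);snap('w5')"
```

```text
clock: 11.1
tcp_pos: [0.5577, -0.1333, 0.0816]
eef_rot: [[-0.874, 0.151, 0.462], [0.133, 0.989, -0.07], [-0.468, 0.0, -0.884]]
contact_force: [3.8, -1.5, -5.1]
width: 0.0425
gripper_force: 30.0
clock: 11.3
tcp_pos: [0.5584, -0.1333, 0.0796]
eef_rot: [[-0.874, 0.151, 0.462], [0.134, 0.989, -0.07], [-0.467, 0.0, -0.884]]
contact_force: [5.2, -3.0, -9.3]
width: 0.0424
gripper_force: 30.0
clock 11.3 goal [ 0.5608 -0.1336  0.0773] rotvec(tool) [ 0.0006 -0.0024  0.0004] then d(goal tool axes) [-0.001   0.0001  0.0032] d(now axes) [-0.001   0.0001  0.0032] force [ 5.186  -2.9559 -9.2987] tool F [-0.5813 -2.1428 10.8245] tau [0.3142 0.0639 0.0448] w 0.042400000813975366 grip 29.962169285863638
11.3 [ 0.5584 -0.1333  0.0796] [[-0.8739  0.1508  0.462 ]
 [ 0.1335  0.9886 -0.0702]
 [-0.4673  0.0003 -0.8841]]
[[ 0.0004 -0.9557 -0.2945  0.0835]
 [ 1.      0.0003  0.0002  0.0002]
 [-0.     -0.2945  0.9557 -0.1548]
 [ 0.      0.      0.      1.    ]] [[368.3566   0.     315.1808]
 [  0.     368.3566 242.3182]
 [  0.       0.       1.    ]]
```

View pics/w5.png

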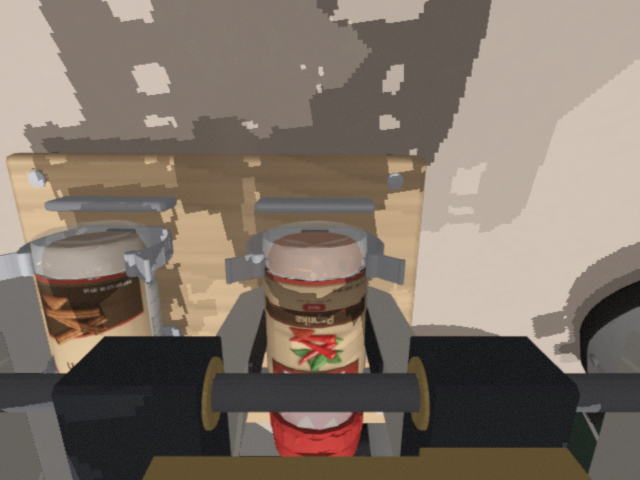

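The jar lies between the clip lips, much like its neighbour. The clips are pulling it inward with about 11 N, so it is past the snap point, and I'll follow it the last few millimetres.

Units first: shifts go in shares of 50 mm and turns go in shares of 2 rad. So 0.002 m is 0.04.

```bash
echo '{"steps": [[0,0,0.04,0,0,0],[0,0,0,0,0,0],[0,0,0,0,0,0]]}' | python3 inch.py; echo '{"steps": [[0,0,0.03,0,0,0],[0,0,0,0,0,0],[0,0,0,0,0,0]]}' | python3 inch.py
python3 -c "
from h import *
delta(.027,gy=.049)"
```

```text
clock: 11.65
tcp_pos: [0.5594, -0.1335, 0.0779]
eef_rot: [[-0.874, 0.151, 0.462], [0.133, 0.989, -0.07], [-0.467, 0.0, -0.884]]
contact_force: [5.7, -2.5, -10.2]
width: 0.0423
gripper_force: 30.0
clock: 11.95
tcp_pos: [0.5601, -0.1336, 0.0769]
eef_rot: [[-0.874, 0.151, 0.462], [0.133, 0.989, -0.07], [-0.468, 0.0, -0.884]]
contact_force: [4.1, -2.5, -9.2]
width: 0.0427
gripper_force: 30.0
clock 11.95 goal [ 0.5608 -0.1336  0.0773] rotvec(tool) [ 0.0005 -0.002   0.0005] then d(goal tool axes) [-0.0008  0.0001 -0.    ] d(now axes) [-0.0008  0.0001 -0.    ] force [ 4.0533 -2.4726 -9.1624] tool F [ 0.4145 -1.8348 10.1467] tau [0.3773 0.2613 0.0734] w 0.04266137943135436 grip 29.962540604174137
```

Converted, 0.0015 m is 0.03.

```bash
for i in 1; do echo '{"steps": [[0,0,0.03,0,0,0],[0,0,0,0,0,0],[0,0,0,0,0,0]]}' | python3 inch.py; done; echo '{"steps": [[0,0,0.03,0,0,0],[0,0,0,0,0,0],[0,0,0,0,0,0]]}' | python3 inch.py
python3 -c "
from h import *
delta(.027,gy=.049)"
```

```text
clock: 12.25
tcp_pos: [0.5606, -0.1336, 0.0765]
eef_rot: [[-0.873, 0.15, 0.463], [0.133, 0.989, -0.071], [-0.469, -0.0, -0.883]]
contact_force: [-4.7, -1.3, 3.2]
width: 0.0426
gripper_force: 30.0
clock: 12.55
tcp_pos: [0.561, -0.1335, 0.0762]
eef_rot: [[-0.873, 0.149, 0.464], [0.131, 0.989, -0.071], [-0.469, -0.001, -0.883]]
contact_force: [-15.8, -0.4, 16.7]
width: 0.0425
gripper_force: 30.0
clock 12.55 goal [ 0.5608 -0.1336  0.0773] rotvec(tool) [ 0.0003 -0.0001  0.0024] then d(goal tool axes) [-0.0004 -0.0002 -0.0011] d(now axes) [-0.0004 -0.0002 -0.0011] force [-15.8009  -0.3574  16.7008] tool F [  5.9101  -2.7261 -22.0534] tau [ 0.4012  1.2078 -0.1634] w 0.0425469225456896 grip 30.015386682352982
```

Seated: the force has reversed to 22 N against the cushions. I'll release and back straight out.

Converted, -0.001 m is -0.02.

```bash
echo '{"steps": [[0,0,-0.02,0,0,0],[0,0,0,0,0,0],[0,0,0,0,0,0],[0,0,0,0,0,0],[0,0,0,0,0,0],[0,0,0,0,0,0]]}' | python3 inch.py 0.06; echo '{"steps": [[0,0,-0.1,0,0,0],[0,0,-0.2,0,0,0],[0,0,-0.4,0,0,0],[0,0,-0.6,0,0,0],[0,0,-0.6,0,0,0],[0,0,-0.6,0,0,0],[0,0,0,0,0,0],[0,0,0,0,0,0]]}' | python3 inch.py
python3 - <<'E'
from h import *
from rig import bot, camrig, readout
d=snap('w6')
s=camrig.capture('scene')['color'][:,:,::-1];cv2.imwrite('pics/scene6.png',s)
a=cv2.resize(s[235:325,380:510],None,fx=3,fy=3,interpolation=cv2.INTER_CUBIC)
w=cv2.imread('pics/w6.png')[60:330,60:470]
cv2.imwrite('pics/e.png',np.hstack([a,w]))
F=Ro.from_euler('ZY',[-.152,-np.deg2rad(28)]).as_matrix();O=np.array([.5715,-.1848,.062])
for y in(.048,-.048): print(pr(d,np.array([[-.052,y,.027],[.054,y,.027]])@F.T+O)-[60,60]+[390,0])
E
```

```text
clock: 13.15
tcp_pos: [0.5612, -0.1337, 0.0754]
eef_rot: [[-0.874, 0.151, 0.463], [0.133, 0.989, -0.07], [-0.468, 0.0, -0.884]]
contact_force: [0.1, 0.7, 0.3]
width: 0.06
gripper_force: 0.0
clock: 13.95
tcp_pos: [0.5033, -0.1253, 0.1871]
eef_rot: [[-0.872, 0.151, 0.465], [0.133, 0.989, -0.072], [-0.47, -0.001, -0.882]]
contact_force: [0.1, 0.1, -0.8]
width: 0.0599
gripper_force: 0.0
13.95 [ 0.5033 -0.1253  0.1871] [[-0.8724  0.1512  0.4648]
 [ 0.1327  0.9885 -0.0723]
 [-0.4704 -0.0014 -0.8825]]
[[ 0.0004 -0.9557 -0.2945  0.0835]
 [ 1.      0.0003  0.0002  0.0002]
 [-0.     -0.2945  0.9557 -0.1548]
 [ 0.      0.      0.      1.    ]] [[368.3566   0.     315.1808]
 [  0.     368.3566 242.3182]
 [  0.       0.       1.    ]]
[[644.4011 125.3103]
 [644.3193 253.482 ]]
[[515.2089 125.126 ]
 [528.3901 253.2895]]
```

View pics/e.png

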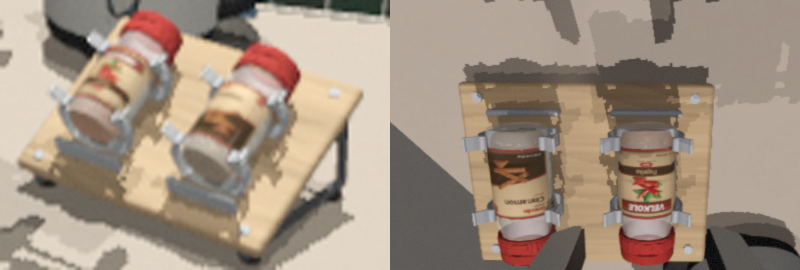

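The jar lies in the left bay like its neighbour: feet level at y≈127 px, cap uphill and lips closed over the body. The gripper is clear, so I'm handing in.

```bash
python3 -c "
from rig import bot, camrig, readout
print(bot.finish_job())"
```

```text
the job is handed in; nothing more can be done
None
```

I put the jar in the empty bay, cap uphill, pushed it home until both clips snapped over it, let go, and handed the job in with about 14 s on the clock; no verdict came back.

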